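# Check two gas-outlet caps on the thread gauge of a welding booth

### The job

Two brass gas caps have been started by hand on the two stubs of the thread gauge, and one of them has weld spatter inside. Turn each cap clockwise as far as it will go: leave the one that turns fully home screwed home on its stub, and unscrew the one that binds half-way and stand it upright in the square steel tray.

Things in the scene. Friction and masses are not known exactly. Their poses are not given: they have to be found in the camera images.
- cap_a: Brass screw cap, 0.35 kg, on either stub. Skirt 52 mm across, to 33 mm up; above it a round boss 40 mm across, side from 35 to 70 mm up: grip there, 56 mm up, any side, about 10 N (at a stop it then just slips). Origin: centre of the lower rim, z up. A 14 mm eye on the skirt points along its +x. Starts with rim 8.7 mm above the seat, eye within 6 degrees of gauge +x. Which cap is fouled cannot be seen.
- cap_b: The other cap, outwardly identical to cap_a (same sizes, axes and start), on the other stub. The fouled cap, whichever it is, meets a rigid stop after about 40 degrees clockwise, rim about 5 mm above the seat. Turned back, a cap meets a stop 8 degrees before its start position; there, or as started, it lifts straight off; turned in over 20 degrees, the thread holds it down.
- gauge: Fixed plate 100 x 230 x 24 mm, origin under its centre, z up, with upright stubs at y = +65 and -65 mm. Seats 30 mm, stub tops 59 mm up. Clockwise from above screws down: 16 degrees level, then 9 mm down over 62 degrees until the rim lies on the seat; rigid stop at 90 degrees (eye along gauge -y). Oiled, it turns easily, under 0.2 N m, and runs down freely.
- tray: Square-cornered open steel tray, fixed: 150 x 170 mm outside, 35 mm high, walls and floor 3 mm. Origin: centre of its underside, x across the 150 mm, y along the 170 mm, z up. Empty at the start.
Mind the look-alikes: they are no part of the job. What is shaped like the cap_b but blue or pink is not meant.

How it is judged:
By the outcome, as a careful person would: the job done as asked, in the order asked, and still so for the second after the job is handed in, with the robot touching nothing.
It also fails if it takes over 64 s, if anything falls off the work surface, if the arm or the gripper's body presses on something with over 40 N, if the wrist force passes 120 N, or if a joint passes its speed limit or range.

### The arm

A 6-joint arm with a two-finger parallel gripper is mounted at the origin on the work surface. World frame = base frame: x ahead of the robot, y to its left, z up, the work surface at z = 0. Lengths are in m, angles in degrees, forces in N, time in s.
With the tool pointing down it reaches from about 0.325 to 0.9 m from the base axis. Payload 6.1 kg.
Tool frame: the origin (TCP) lies at the very end of the fingers, on their centre line; the grasp point (between the pads) lies 19 mm behind it; x points along the fingers, y is the direction in which the jaws open and shut, and the axes are right-handed (so a half turn about x gives the same grasp; the last joint's range is limited). The gripper opens to 87 mm and grips with 3 to 60 N. Pads are 19 mm wide; open, the fingers measure 117 mm over their backs; the gripper's body (75 mm by 190 mm) begins 51 mm behind the grasp point.
Start: joints at [-73.86, 12.628, 87.462, -0, 79.91, -7.225], TCP at [0.248, -0.574, 0.185] pointing down, gripper open.
Joint ranges: [-170.65, 170.65], [-52.31, 119.04], [5.05, 147.46], [-71.25, 251.25], [11.57, 151.72], [-153.62, 153.62]. Speed limits (degrees/s): [147.25, 147.25, 172.46, 180, 180, 180].

### API

Orientations are given as a 3x3 rotation matrix whose columns are the frame's x, y, z axes.
In Python, from bench import r gives the robot as it stands. The module is installed in compiled form; this text tells all that it offers.
- The arm moves only by the tool carry_out, never from a script. Its argument "series" is text: rows parted by semicolons, each of 7 numbers parted by spaces: the turn, a rotation vector about the tool's x, y, z in rad, then the shift along the tool's x, y, z in mm, then the closure in counts, from 0 (fully open) to 255 (shut). In form: wx wy wz x y z gripper; .... A call has 1 to 12 rows; each row is the pose to reach, as a shift and turn from the pose commanded when the call began, along the tool's axes at that moment; what a row does not reach only later rows make up. A row lasts 1/10 s, in which the tool goes at most 50 mm and 8.59 degrees, less where a joint would pass 70% of its speed; a pose out of reach is approached as far as the arm can. A call with a gripper value outside its range is refused whole. The fingers move at their own pace and stop on an object; "squeeze" is the grip in N (left out, the last holds). Time passes only in rows, so rows that repeat a pose let the fingers close. It gives the time, the measured TCP pose, the force and the opening at its end, in the units of the state.
- r.get_state(): the state, without advancing time (a new reading comes with each control period).
- r.camera(name): name is "side" or "top"; returns a dict with "image" (480x640x3 uint8, red, green, blue), "mtx" (3x3 intrinsics, pixels), "k1" (the pictures are not rectified: a ray, as slopes to the right and down, at radius r is drawn at 1 + k1 r^2 times it, then the intrinsics apply), "camera_from_world" (4x4, takes a point from world to camera coordinates). Camera axes: x right, y down, z forward; pixel columns grow to the right and rows downward; lengths in m; the calibration is good to about 2 mm. A picture is of the moment at which its call begins. There is no depth.
- r.hand_in(): hands the job in, once; it reports no verdict.
The state is a dict: "clock": time; "joint_positions": joint angles; "joint_velocities": joint speeds; "joint_efforts": joint torques, N m; "position": TCP position; "orientation": TCP orientation; "ft_force": force on the tool from outside, world axes, zero at the start; "wrist_torque": the same for the moment, N m; "gripper_width": opening from 0.0 (shut) to 1.0 (fully open).
Only numpy, scipy, OpenCV 4.12 (cv2) and the standard library are available. Lean on these libraries where they do the work, as an engineer would, in place of code of your own. Each camera call takes 0.05 s, during which the arm holds its last target.

## Working session

There is one attempt and no reset: what is moved stays moved. The work goes in short steps, Python scripts to look and compute and a tool call to move; the robot and the scene stay as the last step left them, time stands still between calls to the robot, and variables do not carry over. Pictures are saved under pics/ and viewed, and the job is handed in when it is done.

Besides the shell and the picture viewer there is one more tool, called after "Emit:" by a JSON object that holds its "name" and its "arguments", one argument or row to a line. carry_out: Moves the arm, as the interface text tells. Its arguments: {"type":"object","properties":{"series":{"type":"string"},"squeeze":{"type":"number"}},"required":["series"]}

```bash
mkdir -p pics; cat > h.py <<'E'
import numpy as np, cv2
from bench import r
def snap(n,f):
    c=r.camera(n); cv2.imwrite(f"pics/{f}.png",c["image"][:,:,::-1]); np.savez(f"pics/{f}.npz",**c); return c
def load(f): return dict(np.load(f"pics/{f}.npz"))
def proj(c,P):
    P=np.atleast_2d(P); T=c["camera_from_world"]; q=P@T[:3,:3].T+T[:3,3]
    s=q[:,:2]/q[:,2:]; s=s*(1+c["k1"]*(s**2).sum(1,keepdims=True))
    K=c["mtx"]; return np.c_[K[0,0]*s[:,0]+K[0,2],K[1,1]*s[:,1]+K[1,2]]
def ray(c,uv):
    uv=np.array(uv,float).reshape(-1,1,2)
    s=cv2.undistortPoints(uv,c["mtx"],np.array([float(c["k1"]),0,0,0]))[:,0]
    T=c["camera_from_world"]; R=T[:3,:3]; return -R.T@T[:3,3], np.c_[s,np.ones(len(s))]@R
def onz(c,uv,z):
    o,d=ray(c,uv); return o+d*((z-o[2])/d[:,2:])
E
python3 - <<'E'
from h import *
for n in("top","side"):
    c=snap(n,n+"0"); print(n,c["mtx"],c["k1"],np.round(c["camera_from_world"],3))
s=r.get_state(); print({k:np.round(v,3).tolist() for k,v in s.items()})
E
```

```text
top [[458.22463088   0.         315.82186059]
 [  0.         458.22463088 240.30483505]
 [  0.           0.           1.        ]] -0.055249287837961715 [[-0.001 -1.    -0.022  0.01 ]
 [-0.992  0.004 -0.123  0.443]
 [ 0.123  0.022 -0.992  0.924]
 [ 0.     0.     0.     1.   ]]
side [[444.14431202   0.         312.51162811]
 [  0.         444.14431202 239.09797603]
 [  0.           0.           1.        ]] -0.05916861754235598 [[-0.934 -0.356  0.014  0.435]
 [-0.229  0.571 -0.788  0.128]
 [ 0.273 -0.74  -0.615  0.822]
 [ 0.     0.     0.     1.   ]]
{'clock': 0.1, 'joint_positions': [-73.86, 12.673, 87.52, -0.001, 79.912, -7.224], 'joint_velocities': [-0.024, -0.016, -0.192, 0.051, 0.035, -0.039], 'joint_efforts': [0.002, -49.594, -38.852, 0.07, 0.052, -0.0], 'position': [0.248, -0.573, 0.184], 'orientation': [[-0.001, 0.397, -0.918], [0.002, -0.918, -0.397], [-1.0, -0.002, -0.0]], 'ft_force': [0.066, -0.204, 0.031], 'wrist_torque': [-0.002, -0.049, -0.014], 'gripper_width': 1.0}
```

View pics/top0.png

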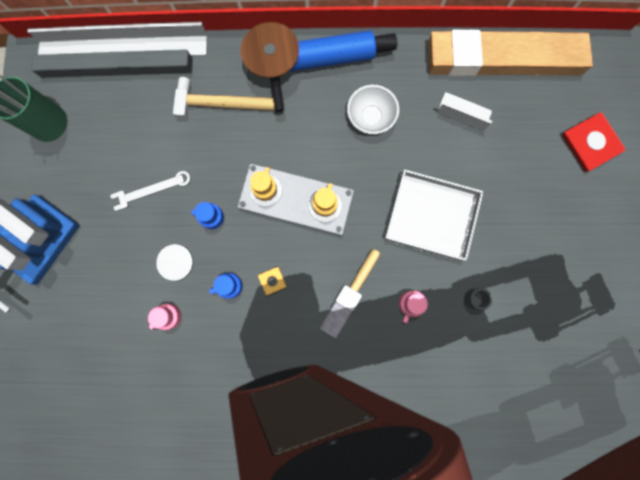

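View pics/side0.png

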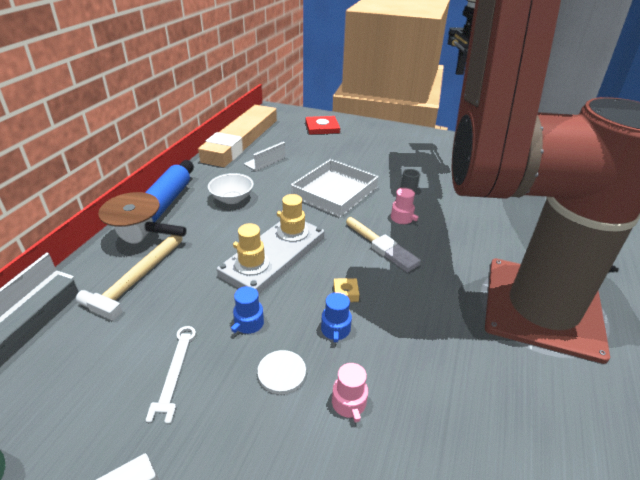

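The top view shows the gauge, with corners at about (251,165), (353,189), (343,235) and (239,208). The brass caps are at (264,185) and (325,202), with their eyes pointing up in the image. The tray corners are (404,171), (482,190), (466,260) and (386,242). Blue and pink cups are the look-alikes.

```bash
python3 - <<'E'
from h import *
for n in("top","side"):
    im=cv2.imread(f"pics/{n}0.png")
    x0,y0,x1,y1={"top":(225,145,495,275),"side":(200,140,400,300)}[n]
    cr=cv2.resize(im[y0:y1,x0:x1],None,fx=2.9 if n=="top" else 3.7,fy=2.9 if n=="top" else 3.7,interpolation=cv2.INTER_CUBIC)
    cv2.imwrite(f"pics/{n}0z.png",cr)
c=load("top0"); hsv=cv2.cvtColor(c["image"],cv2.COLOR_RGB2HSV)
g=((hsv[...,1]<60)&(hsv[...,2]>120)).astype(np.uint8)
yl=((hsv[...,1]>120)&(hsv[...,0]>15)&(hsv[...,0]<32)&(hsv[...,2]>110)).astype(np.uint8)
cn,_=cv2.findContours(cv2.morphologyEx(g|yl,cv2.MORPH_CLOSE,np.ones((5,5))),cv2.RETR_EXTERNAL,cv2.CHAIN_APPROX_NONE)
for k in cn:
    (u,v),wh,a=cv2.minAreaRect(k)
    if cv2.contourArea(k)>2500 and 150<v<280:
        for z in(.024,.035):
            P=onz(c,cv2.boxPoints(((u,v),wh,a)),z); print((u,v),wh,a,"z",z,np.round(P[:,:2],4).tolist(),"c",P.mean(0).round(4),"sides",np.linalg.norm(P-np.roll(P,-1,0),axis=1).round(4))
cn,_=cv2.findContours(yl,cv2.RETR_EXTERNAL,cv2.CHAIN_APPROX_NONE)
for k in cn:
    if cv2.contourArea(k)>80: print(cv2.boundingRect(k),cv2.contourArea(k))
E
```

```text
(319.5, 240.5) (411.0, 639.0) 90.0 z 0.024 [[0.9317, 0.749], [0.9098, -0.7256], [0.0211, -0.6454], [0.0138, 0.6678]] c [0.4691 0.0114 0.024 ] sides [1.4748 0.8923 1.3133 0.9215]
(319.5, 240.5) (411.0, 639.0) 90.0 z 0.035 [[0.9246, 0.7401], [0.903, -0.7174], [0.0246, -0.6381], [0.0174, 0.6599]] c [0.4674 0.0112 0.035 ] sides [1.4577 0.882  1.298  0.9108]
(259, 267, 27, 28) 437.0
(313, 184, 24, 31) 347.5
(252, 168, 24, 32) 469.5
```

View pics/top0z.png

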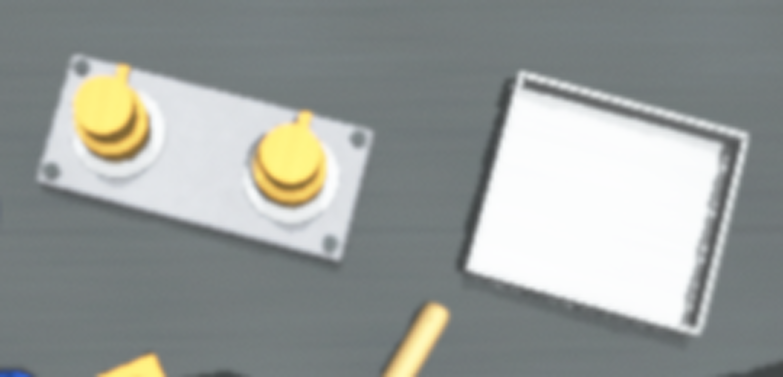

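View pics/side0z.png

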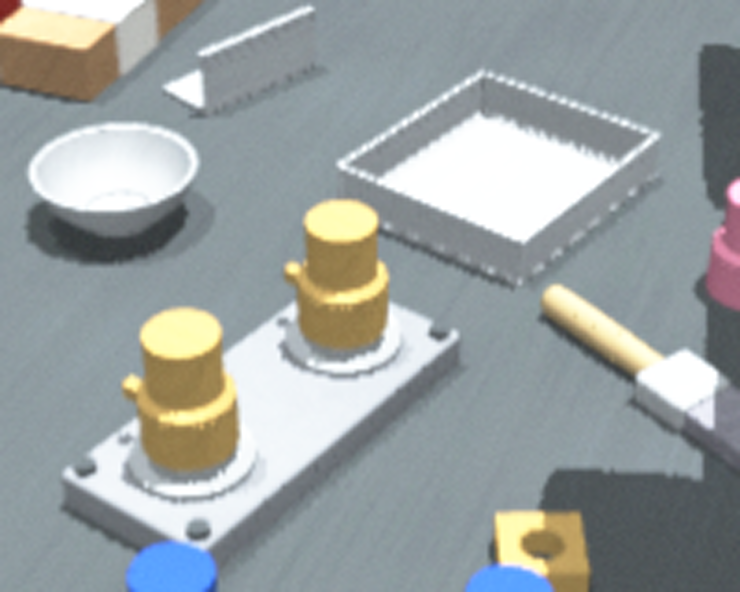

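The zooms show the cap tops clearly. In the top zoom they are at (105,107) and (291,153), and in the side zoom at (181,334) and (341,222).

```bash
python3 - <<'E'
from h import *
t,s=load("top0"),load("side0")
ft=lambda a:(np.array(a,float)+.5)/2.9-.5+[225,145]
fs=lambda a:(np.array(a,float)+.5)/3.7-.5+[200,140]
def rep(n,P): print(n,P[:,:2].round(4).tolist(),"c",P.mean(0).round(4),"sides",np.linalg.norm(P-np.roll(P,-1,0),axis=1).round(4),"edge ang",[round(float(np.degrees(np.arctan2(*(P[j]-P[i])[1::-1]))),1) for i,j in((0,1),(3,2),(1,2),(0,3))])
rep("gauge",onz(t,ft([(74,55),(372,131),(341,260),(38,181)]),.024))
rep("gauge side",onz(s,fs([(66,480),(207,557)]),.024))
rep("tray",onz(t,ft([(519,73),(747,133),(699,334),(465,269)]),.035))
rep("tray side",onz(s,fs([(485,72),(658,134),(521,245),(340,166)]),.035))
tt=ft([(105,107),(291,153)]);ss=fs([(181,334),(341,222)])
for i in range(2):
    (o1,d1),(o2,d2)=ray(t,tt[i]),ray(s,ss[i]); d1=d1[0];d2=d2[0]
    k=np.linalg.lstsq(np.c_[d1,-d2],o2-o1,rcond=None)[0]; a,b=o1+d1*k[0],o2+d2*k[1]
    print("tri",a.round(4),b.round(4),"topz",onz(t,tt[i],.1087).round(4),"sidez",onz(s,ss[i],.1087).round(4))
rep("white flange top",onz(t,ft([(117,128),(291,175)]),.03))
E
```

```text
gauge [[0.6093, 0.1489], [0.5504, -0.07], [0.4557, -0.0467], [0.5148, 0.1735]] c [0.5325 0.0514 0.024 ] sides [0.2267 0.0975 0.228  0.0977] edge ang [-105.1, -105.0, 166.1, 165.4]Traceback (most recent call last):
  File "<stdin>", line 7, in <module>
  File "<stdin>", line 5, in rep
IndexError: index 2 is out of bounds for axis 0 with size 2
```

```bash
python3 - <<'E'
from h import *
t,s=load("top0"),load("side0")
ft=lambda a:(np.array(a,float)+.5)/2.9-.5+[225,145]
fs=lambda a:(np.array(a,float)+.5)/3.7-.5+[200,140]
def rep(n,P): print(n,P[:,:2].round(4).tolist(),"c",P.mean(0).round(4),"edge ang",[round(float(np.degrees(np.arctan2(*(P[j]-P[i])[1::-1]))),1) for i,j in((0,1),(3,2),(1,2),(0,3))])
rep("tray",onz(t,ft([(519,73),(747,133),(699,334),(465,269)]),.035))
rep("tray side",onz(s,fs([(485,72),(658,134),(521,245),(340,166)]),.035))
tt=ft([(105,107),(291,153)]);ss=fs([(181,334),(341,222)])
for i in range(2):
    (o1,d1),(o2,d2)=ray(t,tt[i]),ray(s,ss[i]); d1=d1[0];d2=d2[0]
    k=np.linalg.lstsq(np.c_[d1,-d2],o2-o1,rcond=None)[0]; a,b=o1+d1*k[0],o2+d2*k[1]
    print("tri",a.round(4),b.round(4),"topz",onz(t,tt[i],.1087).round(4),"sidez",onz(s,ss[i],.1087).round(4))
print(onz(t,ft([(117,128),(291,175)]),.03).round(4))
a=np.radians(-15.1);u=np.array([np.cos(a),np.sin(a)]);v=np.array([-u[1],u[0]])
print(u,v,[.5325,.0514]+.065*v,[.5325,.0514]-.065*v)
E
```

```text
tray [[0.5902, -0.1762], [0.5453, -0.3394], [0.4004, -0.2985], [0.4474, -0.1341]] c [ 0.4958 -0.2371  0.035 ] edge ang [-105.4, -105.9, 164.2, 163.6]
tray side [[0.5422, -0.3375], [0.4023, -0.2975], [0.4474, -0.1304], [0.5883, -0.1752]] c [ 0.4951 -0.2352  0.035 ] edge ang [164.1, 162.4, 74.9, 74.1]
tri [0.5486 0.1133 0.106 ] [0.5509 0.1141 0.1067] topz [[0.5479 0.1129 0.1087]] sidez [[0.5495 0.1164 0.1087]]
tri [ 0.5162 -0.0112  0.1065] [ 0.5168 -0.011   0.1066] topz [[ 0.5157 -0.0112  0.1087]] sidez [[ 0.5155 -0.008   0.1087]]
[[ 0.5524  0.1154  0.03  ]
 [ 0.5169 -0.011   0.03  ]]
[ 0.96547263 -0.26050451] [0.26050451 0.96547263] [0.54943279 0.11415572] [ 0.51556721 -0.01135572]
```

```bash
cat >> h.py <<'E'
from scipy.spatial.transform import Rotation as Ro
def to(p,psi):
    s=r.get_state(); R=np.array(s["orientation"]); y=np.array([np.cos(np.radians(psi)),np.sin(np.radians(psi)),0]); x=np.array([0,0,-1.]); T=np.c_[x,y,np.cross(x,y)]
    print("now",s["clock"],np.round(s["position"],4),"psi",round(float(np.degrees(np.arctan2(R[1,1],R[0,1]))),2),"w",round(s["gripper_width"],3),"F",np.round(s["ft_force"],2),"M",np.round(s["wrist_torque"],3))
    print("row",np.round(Ro.from_matrix(R.T@T).as_rotvec(),4),np.round(R.T@(np.array(p)-s["position"])*1000,1))
E
python3 -c "
from h import *
to([.516,-.011,.15],30)"
```

```text
now 0.1 [ 0.2477 -0.5731  0.1835] psi -66.64 w 1.0 F [ 0.07 -0.2   0.03] M [-0.002 -0.049 -0.014]
row [-1.6866e+00 -1.7000e-03  1.2000e-03] [  34.4 -409.6 -469.2]
```

Emit:
{"name": "carry_out", "arguments": {
  "series": "-1.687 0 0 0 -410 -469 0;-1.687 0 0 0 -410 -469 0;-1.687 0 0 0 -410 -469 0;-1.687 0 0 0 -410 -469 0;-1.687 0 0 0 -410 -469 0;-1.687 0 0 0 -410 -469 0;-1.687 0 0 0 -410 -469 0;-1.687 0 0 0 -410 -469 0;-1.687 0 0 0 -410 -469 0;-1.687 0 0 0 -410 -469 0;-1.687 0 0 0 -410 -469 0;-1.687 0 0 0 -410 -469 0",
  "squeeze": 10
}}

```text
clock: 1.3
position: [0.5062, -0.03, 0.1844]
orientation: [[-0.0, 0.863, 0.505], [-0.0, 0.505, -0.863], [-1.0, -0.0, 0.0]]
ft_force: [1.1, -0.3, -0.7]
gripper_width: 0.998
```

```bash
python3 -c "
from h import *
to([.516,-.011,.0757],30)
print(r.get_state()['joint_positions'])
snap('top','top1');snap('side','side1')"
```

```text
now 1.3 [ 0.5062 -0.03    0.1844] psi 30.3 w 0.998 F [ 1.13 -0.28 -0.68] M [-0.046 -0.148  0.007]
row [0.0052 0.0001 0.0001] [108.7  18.  -11.5]
[-1.23012687e+01 -3.67674179e+00  1.04768922e+02 -8.65033047e-03
  7.89078657e+01 -4.25987451e+01]
```

View pics/side1.png

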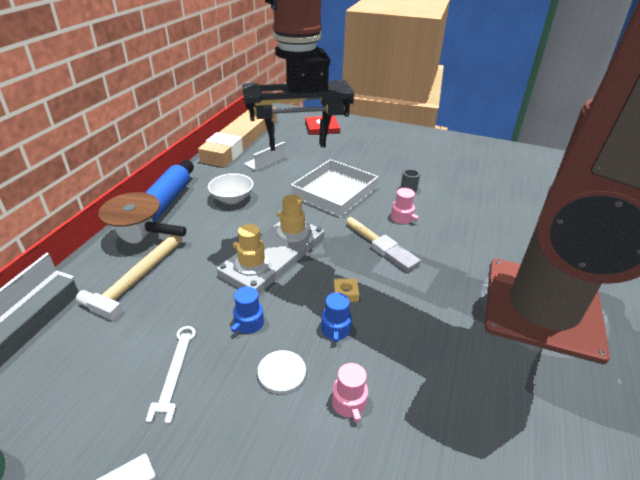

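View pics/top1.png

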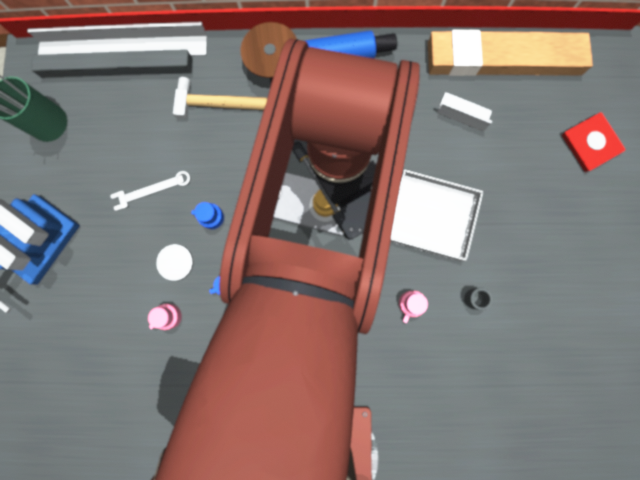

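The side view shows the gripper behind and above the right-hand cap, with nothing touched. Next I finish the approach and then go straight down.

Emit:
{"name": "carry_out", "arguments": {
  "series": "0.005 0 0 0 18 -11.5 0;0.005 0 0 0 18 -11.5 0;0.005 0 0 30 18 -11.5 0;0.005 0 0 50 18 -11.5 0;0.005 0 0 50 18 -11.5 0;0.005 0 0 50 18 -11.5 0"
}}

```text
clock: 2.0
position: [0.5152, -0.0141, 0.1346]
orientation: [[-0.001, 0.869, 0.495], [-0.0, 0.495, -0.869], [-1.0, -0.001, -0.0]]
ft_force: [0.4, 0.2, 1.0]
gripper_width: 1.0
```

```bash
python3 -c "
from h import *
to([.516,-.011,.0757],30)
c=snap('side','side2')
p=r.get_state()['position']; print(proj(c,[p,[p[0],p[1],.1087]]))
cv2.imwrite('pics/side2z.png',cv2.resize(c['image'][130:280,200:400,::-1],None,fx=3.7,fy=3.7,interpolation=2))"
```

```text
now 2.0 [ 0.5152 -0.0141  0.1346] psi 29.67 w 1.0 F [0.36 0.23 0.95] M [ 0.039 -0.149  0.01 ]
row [-0.0057 -0.0005  0.001 ] [58.9  2.2 -2.3]
[[292.54119081 186.78693469]
 [292.71528002 198.07805046]]
```

View pics/side2z.png

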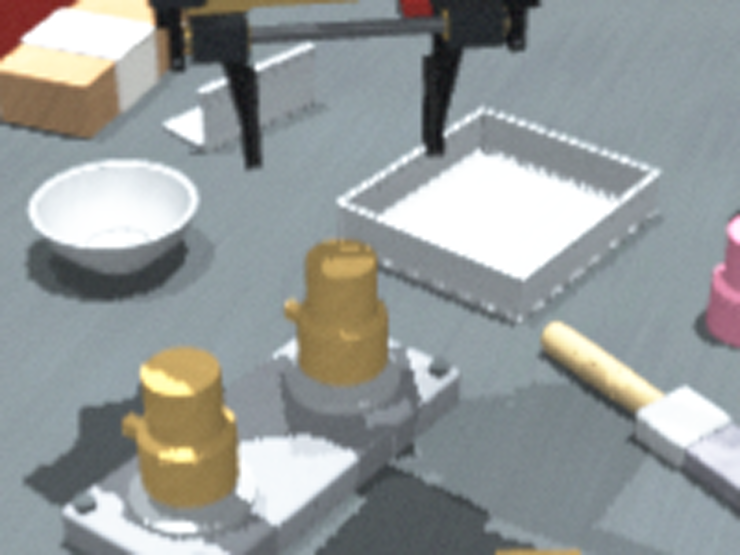

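```bash
python3 -c "
from h import *
c=load('side1')
print(proj(c,[[.5062,-.03,.1844]]))
c=load('side2');p=np.array([.5152,-.0141,.1346]);y=np.array([.869,.495,0]);print(proj(c,[p+y*.0435,p-y*.0435,p+y*.0585,p-y*.0585]))
import cv2
c=load('side1')
cv2.imwrite('pics/side1z.png',cv2.resize(c['image'][40:200,200:400,::-1],None,fx=3.7,fy=3.7,interpolation=2))"
```

```text
[[300.02516454 162.44678234]]
[[271.29118139 188.7795687 ]
 [314.36448437 185.79878687]
 [263.76319194 189.30666272]
 [321.68445238 185.29815626]]
```

View pics/side1z.png

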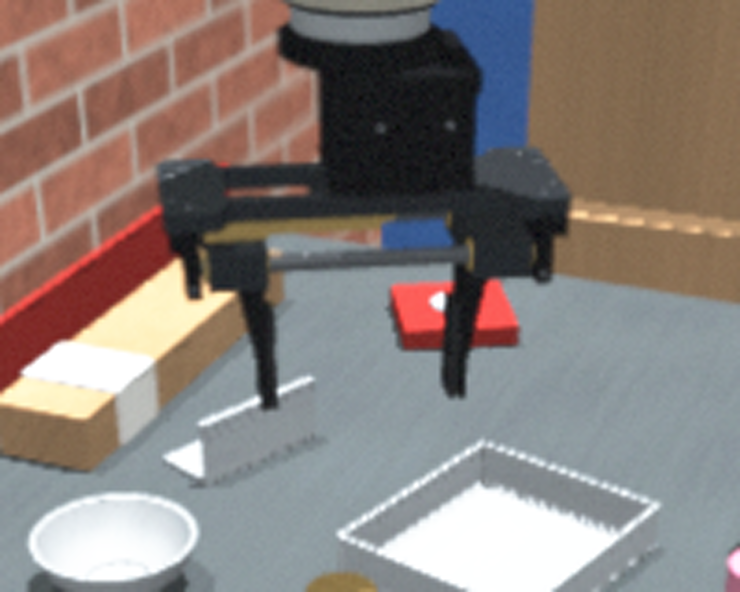

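```bash
python3 -c "
from h import *
c=snap('top','top2'); p=np.array(r.get_state()['position']); y=np.array([.869,.495,0])
print(p,proj(c,[p,p+y*.0435,p-y*.0435,p+[0,0,.1]]))
cv2.imwrite('pics/top2z.png',cv2.resize(c['image'][140:260,250:410,::-1],None,fx=4.5,fy=4.5,interpolation=2))"
```

```text
[ 0.51655959 -0.01398358  0.13598928] [[326.4969036  193.82412839]
 [314.91161707 174.15014271]
 [338.22906965 213.76570348]
 [326.53423424 180.25616343]]
```

View pics/top2z.png

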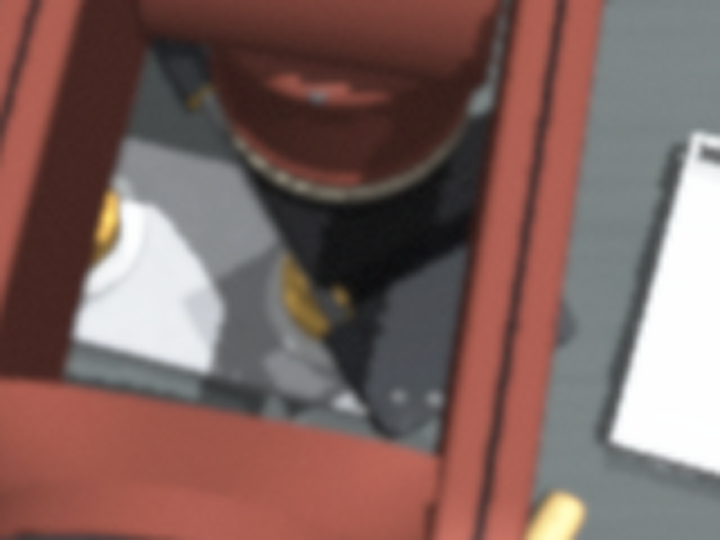

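The side zoom puts the open fingertips at about (293,173), but the reported TCP projects to (292.5,187). The tips therefore look about 30 mm higher than reported. I'll close to the boss width while still above the cap and see whether they swing down.

Emit:
{"name": "carry_out", "arguments": {
  "series": "0 0 0 0 2.2 -2.3 138;0 0 0 0 2.2 -2.3 138;0 0 0 0 2.2 -2.3 138;0 0 0 0 2.2 -2.3 138;0 0 0 0 2.2 -2.3 138;0 0 0 0 2.2 -2.3 138"
}}

```text
clock: 2.7
position: [0.5165, -0.01, 0.1345]
orientation: [[-0.0, 0.868, 0.496], [0.0, 0.496, -0.868], [-1.0, -0.0, -0.0]]
ft_force: [0.1, 0.2, -0.1]
gripper_width: 0.545
```

```bash
python3 -c "
from h import *
to([.516,-.011,.0757],30)
c=snap('side','side3'); p=np.array(r.get_state()['position'])
print(proj(c,[p,p+[0,0,.03]]))
cv2.imwrite('pics/side3z.png',cv2.resize(c['image'][130:280,200:400,::-1],None,fx=3.7,fy=3.7,interpolation=2))"
```

```text
now 2.7 [ 0.5165 -0.01    0.1345] psi 29.74 w 0.545 F [ 0.09  0.22 -0.12] M [-0.047 -0.233 -0.007]
row [-0.0045 -0.0001  0.0001] [58.8 -0.9  0.6]
[[291.5738798  188.16897252]
 [291.35270103 175.04716914]]
```

View pics/side3z.png

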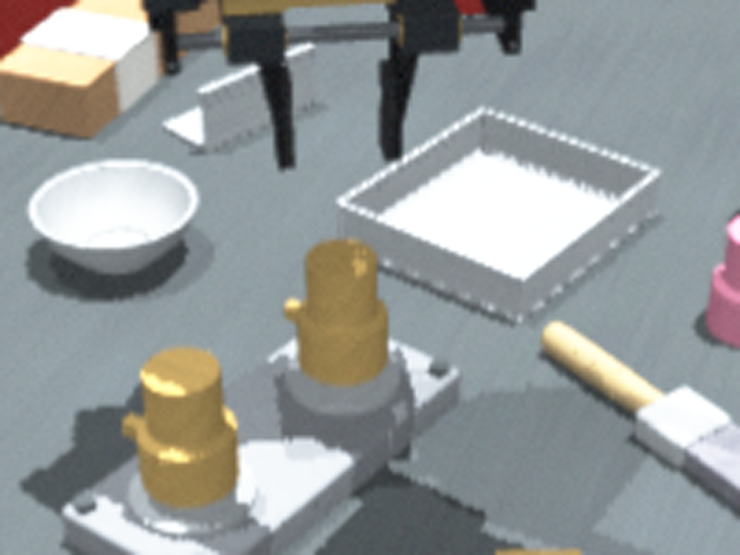

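Closing leaves the tips at the same height, at (291,174) against the expected (291.5,188), so they travel straight. I'll open, go down to the nominal height with the fingers either side of the boss, and look.

Emit:
{"name": "carry_out", "arguments": {
  "series": "0 0 0 0 -0.5 0 0;0 0 0 0 -0.5 0 0;0 0 0 0 -0.5 0 0;0 0 0 0 -0.5 0 0;0 0 0 20 -0.5 0 0;0 0 0 40 -0.5 0 0;0 0 0 59 -0.5 0 0;0 0 0 59 -0.5 0 0;0 0 0 59 -0.5 0 0"
}}

```text
clock: 3.65
position: [0.516, -0.0102, 0.0757]
orientation: [[-0.001, 0.868, 0.496], [0.0, 0.496, -0.868], [-1.0, -0.001, -0.0]]
ft_force: [0.3, 0.1, 0.9]
gripper_width: 0.997
```

```bash
python3 -c "
from h import *
to([.516,-.011,.0757],30)
c=snap('side','side4'); p=np.array(r.get_state()['position'])
print(proj(c,[p,p+[0,0,.03]]))
cv2.imwrite('pics/side4z.png',cv2.resize(c['image'][130:280,200:400,::-1],None,fx=3.7,fy=3.7,interpolation=2))"
```

```text
now 3.65 [ 0.516  -0.0102  0.0757] psi 29.74 w 0.997 F [0.28 0.1  0.94] M [ 0.033 -0.112 -0.053]
row [-0.0046 -0.0005  0.0005] [-0.  -0.3  0.7]
[[291.93868807 211.99115241]
 [291.72963775 199.85162068]]
```

View pics/side4z.png

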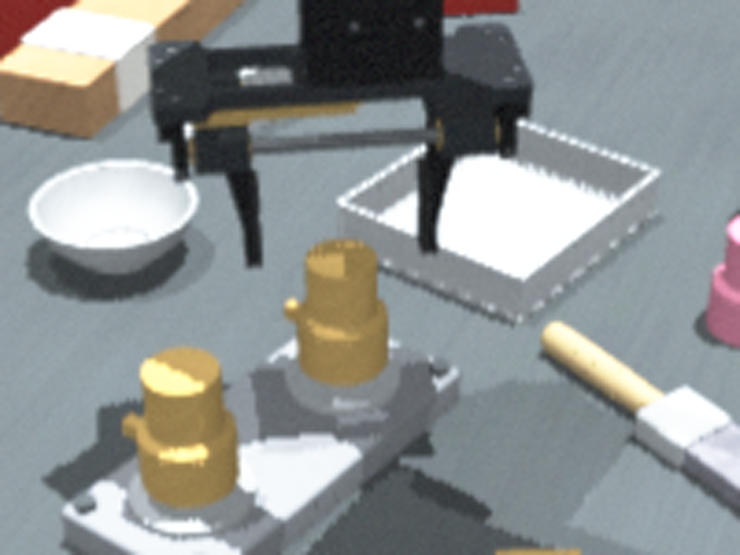

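Tip midpoint (292,200) again corresponds to a point about 30 mm above the reported TCP. Going 30 mm lower is safe either way: the fingers clear the seat and the body clears the cap top. I'll go down and look.

Emit:
{"name": "carry_out", "arguments": {
  "series": "0 0 0 10 -0.3 0.7 0;0 0 0 20 -0.3 0.7 0;0 0 0 29 -0.3 0.7 0;0 0 0 29 -0.3 0.7 0"
}}

```text
clock: 4.1
position: [0.5146, -0.0108, 0.0446]
orientation: [[-0.003, 0.868, 0.496], [0.001, 0.496, -0.868], [-1.0, -0.003, -0.002]]
ft_force: [-0.9, -0.6, 0.1]
gripper_width: 1.0
```

```bash
python3 -c "
from h import *
to([.516,-.011,.0757],30)
c=snap('side','side5'); p=np.array(r.get_state()['position'])
print(proj(c,[p,p+[0,0,.03]]))
cv2.imwrite('pics/side5z.png',cv2.resize(c['image'][130:280,200:400,::-1],None,fx=3.7,fy=3.7,interpolation=2))"
```

```text
now 4.1 [ 0.5146 -0.0108  0.0446] psi 29.74 w 1.0 F [-0.9  -0.57  0.1 ] M [-0.003 -0.133  0.025]
row [-0.0046 -0.0021  0.0026] [-31.1   1.    0.8]
[[292.92785823 224.13357465]
 [292.74083043 212.47927584]]
```

View pics/side5z.png

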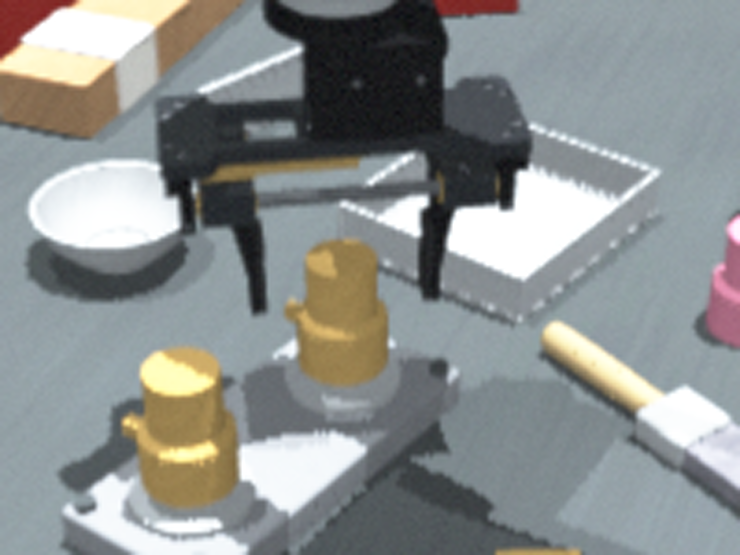

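The tips at (293,212) now show at the right height on the boss, with the TCP reported at 0.045. Closing gently will settle it, since the boss gives an opening of about 0.46 and the skirt about 0.60.

Emit:
{"name": "carry_out", "arguments": {
  "series": "0 0 0 0 1 0.8 255;0 0 0 0 1 0.8 255;0 0 0 0 1 0.8 255;0 0 0 0 1 0.8 255;0 0 0 0 1 0.8 255;0 0 0 0 1 0.8 255;0 0 0 0 1 0.8 255;0 0 0 0 1 0.8 255",
  "squeeze": 10
}}

```text
clock: 4.95
position: [0.5173, -0.0112, 0.0465]
orientation: [[-0.0, 0.868, 0.496], [0.0, 0.496, -0.868], [-1.0, -0.0, -0.0]]
ft_force: [-0.7, 0.4, 0.3]
gripper_width: 0.451
```

```bash
python3 -c "
from h import *
to([.516,-.011,.0757],30)
c=snap('side','side6'); p=np.array(r.get_state()['position'])
cv2.imwrite('pics/side6z.png',cv2.resize(c['image'][130:280,200:400,::-1],None,fx=3.7,fy=3.7,interpolation=2))"
```

```text
now 4.95 [ 0.5173 -0.0112  0.0465] psi 29.74 w 0.451 F [-0.69  0.38  0.25] M [ 0.02  -0.005  0.018]
row [-0.0046 -0.0003  0.0002] [-29.2  -1.1  -0.8]
```

View pics/side6z.png

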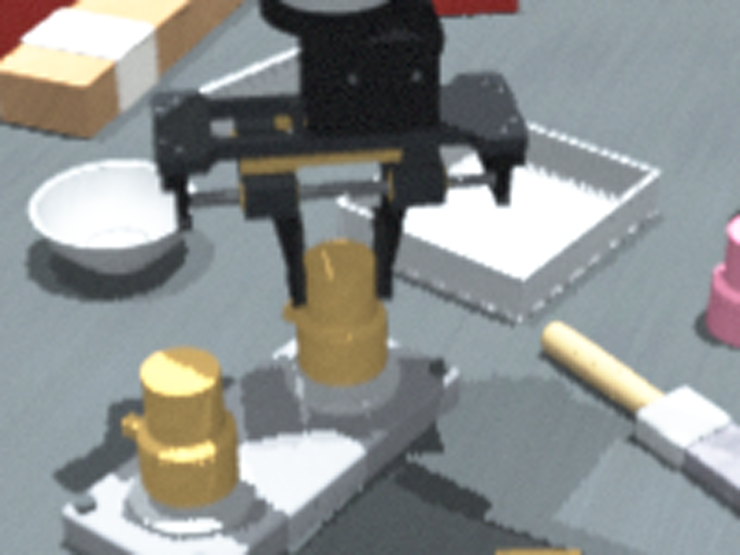

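An opening of 0.451 is about 39 mm, so the boss is gripped and the reported TCP z is about 30 mm below the real tips. Now I screw in 48° while following the thread down.

Emit:
{"name": "carry_out", "arguments": {
  "series": "0.105 0 0 0 0 0 255;0.209 0 0 0 0 0 255;0.314 0 0 0.5 0 0 255;0.419 0 0 1.4 0 0 255;0.524 0 0 2.3 0 0 255;0.628 0 0 3.2 0 0 255;0.733 0 0 4.1 0 0 255;0.838 0 0 4.9 0 0 255;0.838 0 0 4.9 0 0 255"
}}

```text
clock: 5.9
position: [0.517, -0.0114, 0.0423]
orientation: [[-0.001, 0.949, -0.316], [-0.0, -0.316, -0.949], [-1.0, -0.001, 0.001]]
ft_force: [-4.2, -0.4, 7.2]
gripper_width: 0.45
```

```bash
python3 -c "
from h import *
to([.516,-.011,.0465],-68)
c=snap('side','side7'); p=np.array(r.get_state()['position'])
cv2.imwrite('pics/side7z.png',cv2.resize(c['image'][130:280,200:400,::-1],None,fx=3.7,fy=3.7,interpolation=2))"
```

```text
now 5.9 [ 0.517  -0.0114  0.0423] psi -18.42 w 0.45 F [-4.21 -0.37  7.17] M [0.038 0.904 0.161]
row [8.653e-01 1.200e-03 7.000e-04] [-4.2 -1.  -0.1]
```

View pics/side7z.png

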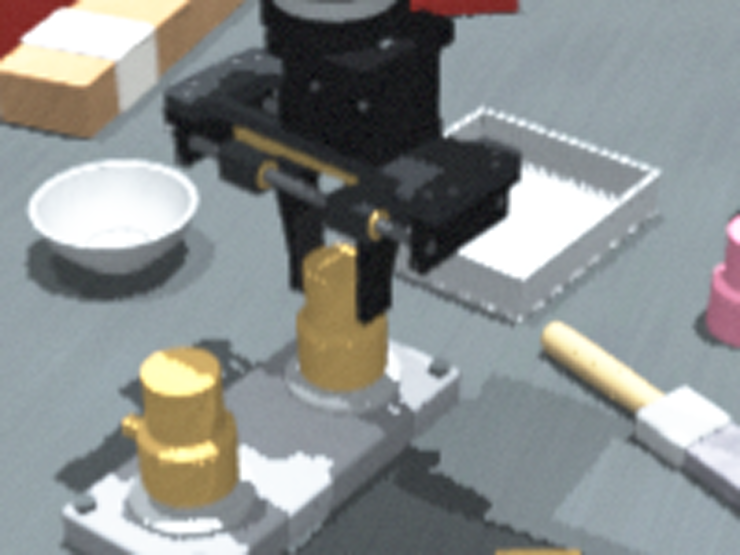

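Emit:
{"name": "carry_out", "arguments": {
  "series": "0.08 0 0 0 0 0 255;0.16 0 0 0 0 0 255;0.24 0 0 0 0 0 255"
}}

```text
clock: 6.25
position: [0.5168, -0.0111, 0.0418]
orientation: [[-0.001, 0.846, -0.533], [0.0, -0.533, -0.846], [-1.0, -0.001, 0.001]]
ft_force: [-3.3, -0.7, 2.6]
gripper_width: 0.451
```

```bash
python3 -c "
from h import *
to([.516,-.011,.0465],-68)
c=snap('side','side8')"
```

```text
now 6.25 [ 0.5168 -0.0111  0.0418] psi -32.18 w 0.451 F [-3.32 -0.74  2.56] M [0.099 0.513 0.247]
row [0.6251 0.001  0.001 ] [-4.7 -0.8  0.3]
```

Torque is 0.25 N m with no further drop, which suggests a stop on the right cap. I'll release, rise, and test the left cap for comparison.

Emit:
{"name": "carry_out", "arguments": {
  "series": "0 0 0 0 0 0 0;0 0 0 0 0 0 0;0 0 0 0 0 0 0;0 0 0 -20 0 0 0;0 0 0 -60 0 0 0;0 0 0 -85 0 0 0;0 0 0 -85 0 0 0"
}}

```text
clock: 7.0
position: [0.5209, -0.0118, 0.1313]
orientation: [[0.008, 0.848, -0.53], [-0.001, -0.53, -0.848], [-1.0, 0.008, -0.003]]
ft_force: [0.1, 0.2, -0.4]
gripper_width: 0.967
```

```bash
python3 -c "
from h import *
to([.549,.1143,.125],45)
c=snap('side','side9')
cv2.imwrite('pics/side9z.png',cv2.resize(c['image'][130:280,200:400,::-1],None,fx=3.7,fy=3.7,interpolation=2))
"
```

```text
now 7.0 [ 0.5209 -0.0118  0.1313] psi -31.99 w 0.967 F [ 0.09  0.23 -0.37] M [-0.057 -0.078  0.035]
row [-1.3436  0.0026 -0.0088] [   6.3  -43.1 -121.8]
```

View pics/side9z.png

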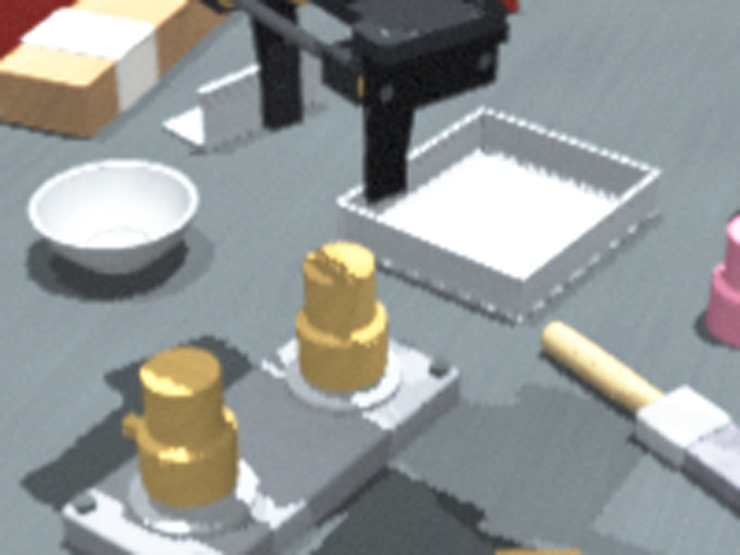

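Emit:
{"name": "carry_out", "arguments": {
  "series": "-1.344 0 0 0 -43 -122 0;-1.344 0 0 0 -43 -122 0;-1.344 0 0 0 -43 -122 0;-1.344 0 0 0 -43 -122 0;-1.344 0 0 0 -43 -122 0;-1.344 0 0 0 -43 -122 0;-1.344 0 0 0 -43 -122 0;-1.344 0 0 0 -43 -122 0;-1.344 0 0 0 -43 -122 0;-1.344 0 0 0 -43 -122 0;-1.344 0 0 0 -43 -122 0"
}}

```text
clock: 8.15
position: [0.5449, 0.1149, 0.1253]
orientation: [[-0.002, 0.71, 0.704], [-0.0, 0.704, -0.71], [-1.0, -0.001, -0.001]]
ft_force: [0.3, 0.0, -0.1]
gripper_width: 1.002
```

```bash
python3 -c "
from h import *
to([.5495,.114,.0465],45)
c=snap('top','top10')
cv2.imwrite('pics/top10z.png',cv2.resize(c['image'][140:260,220:380,::-1],None,fx=4.5,fy=4.5,interpolation=2))
"
```

```text
now 8.15 [0.5449 0.1149 0.1253] psi 44.76 w 1.002 F [ 0.28  0.03 -0.13] M [ 0.062 -0.135 -0.003]
row [-0.0041 -0.0013  0.0015] [78.8  2.7  4. ]
```

View pics/top10z.png

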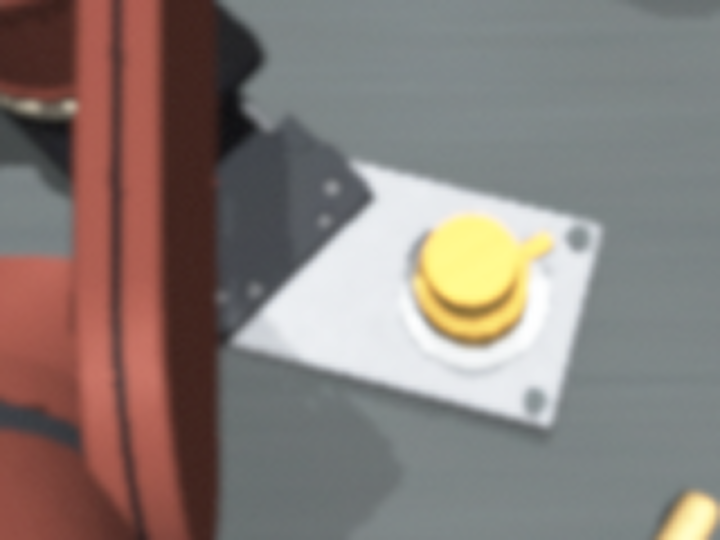

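The top view shows the right cap's eye at about (548,240), so it turned only about 45° although the gripper turned 62°. The right cap is the fouled one. Next, the left cap.

Emit:
{"name": "carry_out", "arguments": {
  "series": "0 0 0 0 2.7 4 0;0 0 0 30 2.7 4 0;0 0 0 60 2.7 4 0;0 0 0 78.5 2.7 4 0;0 0 0 78.5 2.7 4 0;0 0 0 78.5 2.7 4 0"
}}

```text
clock: 8.8
position: [0.5507, 0.114, 0.0483]
orientation: [[-0.0, 0.708, 0.706], [0.0, 0.706, -0.708], [-1.0, -0.0, -0.0]]
ft_force: [0.4, 0.2, 0.6]
gripper_width: 1.001
```

```bash
python3 -c "
from h import *
to([.5495,.114,.0465],45)
c=snap('side','side11')
cv2.imwrite('pics/side11z.png',cv2.resize(c['image'][130:280,180:380,::-1],None,fx=3.7,fy=3.7,interpolation=2))
"
```

```text
now 8.8 [0.5507 0.114  0.0483] psi 44.93 w 1.001 F [0.4  0.23 0.62] M [ 0.047 -0.147  0.005]
row [-0.0013 -0.0002  0.0002] [ 1.8 -0.9 -0.8]
```

View pics/side11z.png

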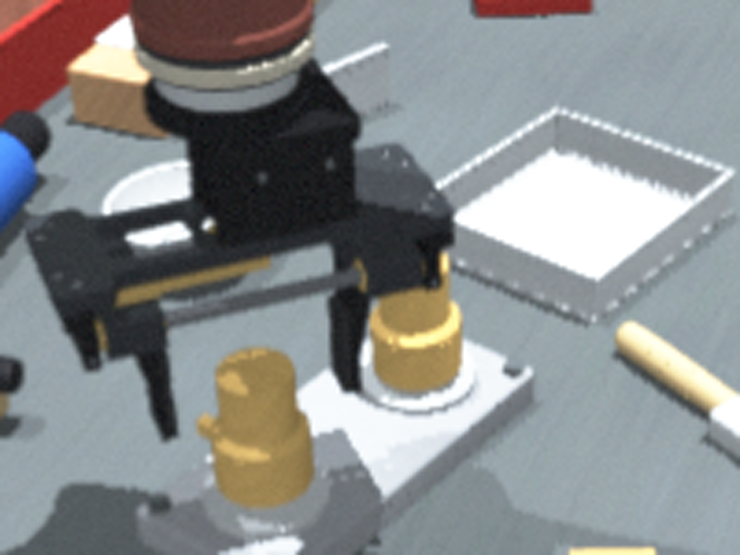

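The fingers straddle the left boss evenly, with tips at (168,437) and (348,392) in the zoom. Closing now.

Emit:
{"name": "carry_out", "arguments": {
  "series": "0 0 0 1.5 -0.5 -0.8 255;0 0 0 1.5 -0.5 -0.8 255;0 0 0 1.5 -0.5 -0.8 255;0 0 0 1.5 -0.5 -0.8 255;0 0 0 1.5 -0.5 -0.8 255;0 0 0 1.5 -0.5 -0.8 255;0 0 0 1.5 -0.5 -0.8 255;0 0 0 1.5 -0.5 -0.8 255"
}}

```text
clock: 9.65
position: [0.5495, 0.1142, 0.0466]
orientation: [[-0.0, 0.707, 0.707], [-0.0, 0.707, -0.707], [-1.0, -0.0, -0.0]]
ft_force: [0.2, -0.6, 0.1]
gripper_width: 0.446
```

Emit:
{"name": "carry_out", "arguments": {
  "series": "0.105 0 0 0 0 0 255;0.209 0 0 0 0 0 255;0.314 0 0 0.5 0 0 255;0.419 0 0 1.4 0 0 255;0.524 0 0 2.3 0 0 255;0.628 0 0 3.2 0 0 255;0.733 0 0 4.1 0 0 255;0.838 0 0 4.9 0 0 255;0.838 0 0 4.9 0 0 255"
}}

```text
clock: 10.55
position: [0.5507, 0.1144, 0.0428]
orientation: [[0.002, 0.999, -0.054], [0.0, -0.054, -0.999], [-1.0, 0.002, -0.0]]
ft_force: [0.3, -0.9, 5.2]
gripper_width: 0.445
```

```bash
python3 -c "
from h import *
to([.5495,.114,.0465],-55)
c=snap('side','side12')
cv2.imwrite('pics/side12z.png',cv2.resize(c['image'][130:280,180:380,::-1],None,fx=3.7,fy=3.7,interpolation=2))
"
```

```text
now 10.55 [0.5507 0.1144 0.0428] psi -3.11 w 0.445 F [ 0.28 -0.89  5.15] M [-0.032 -0.126 -0.138]
row [ 0.9057 -0.0013 -0.0019] [-3.7 -1.1  0.4]
```

View pics/side12z.png

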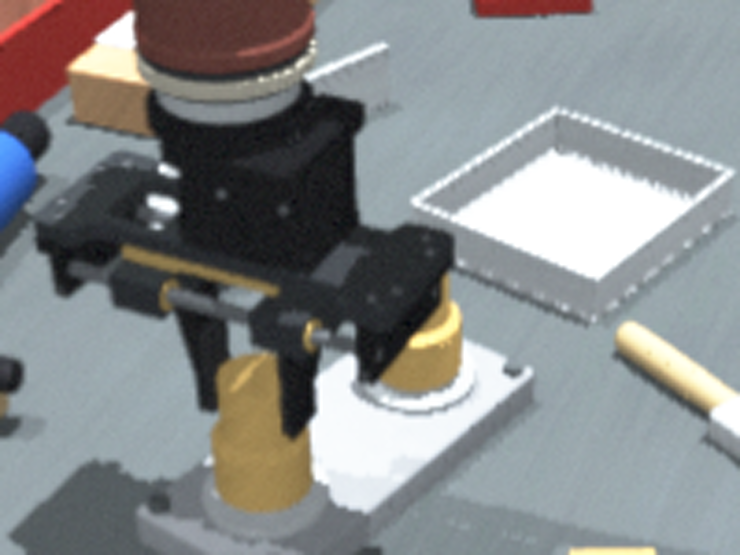

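Emit:
{"name": "carry_out", "arguments": {
  "series": "0.105 0 0 0.4 0 0 255;0.209 0 0 1.2 0 0 255;0.314 0 0 2.1 0 0 255;0.419 0 0 3 0 0 255;0.524 0 0 3.7 0 0 255;0.628 0 0 4 0 0 255;0.733 0 0 4 0 0 255;0.838 0 0 4 0 0 255;0.9 0 0 4 0 0 255"
}}

```text
clock: 11.5
position: [0.5505, 0.1141, 0.0382]
orientation: [[0.002, 0.579, -0.815], [-0.0, -0.815, -0.579], [-1.0, 0.001, -0.002]]
ft_force: [2.6, 0.6, 1.1]
gripper_width: 0.448
```

```bash
python3 -c "
from h import *
to([.5495,.114,.0465],-55)
c=snap('side','side13')
cv2.imwrite('pics/side13z.png',cv2.resize(c['image'][130:280,180:380,::-1],None,fx=3.7,fy=3.7,interpolation=2))
"
```

```text
now 11.5 [0.5505 0.1141 0.0382] psi -54.63 w 0.448 F [2.64 0.59 1.15] M [-0.076 -0.413  0.306]
row [ 0.0064 -0.0015 -0.0014] [-8.3 -0.5  0.9]
```

View pics/side13z.png

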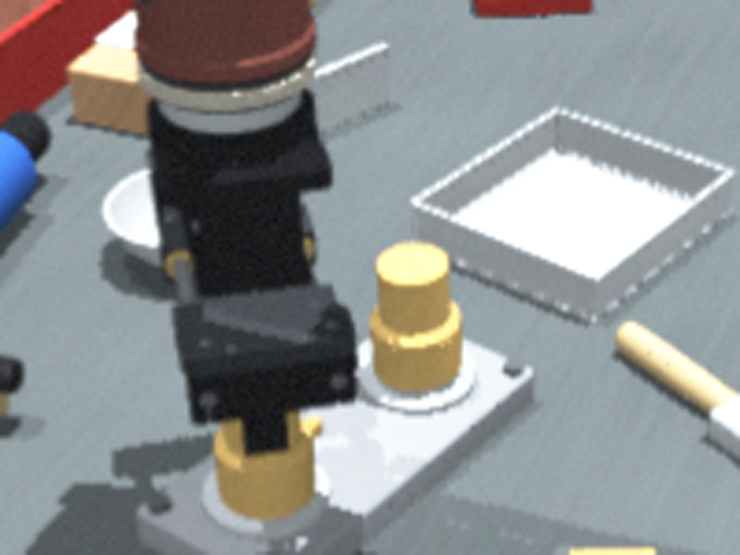

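The eye is now visible at (315,427) in the zoom, so the left cap has turned fully, and the torque of 0.31 N m says it is at its stop. I'll nudge it a little further, release, rise and look.

Emit:
{"name": "carry_out", "arguments": {
  "series": "0.08 0 0 0 0 0 255;0.16 0 0 0 0 0 255;0.16 0 0 0 0 0 255;0.16 0 0 0 0 0 0;0.16 0 0 0 0 0 0;0.16 0 0 0 0 0 0;0.16 0 0 -20 0 0 0;0.16 0 0 -55 0 0 0;0.16 0 0 -85 0 0 0;0.16 0 0 -85 0 0 0;0.16 0 0 -85 0 0 0"
}}

```text
clock: 12.65
position: [0.5497, 0.1144, 0.1232]
orientation: [[0.001, 0.443, -0.897], [0.0, -0.897, -0.443], [-1.0, 0.0, -0.001]]
ft_force: [-0.2, 0.7, 0.1]
gripper_width: 0.989
```

```bash
python3 -c "
from h import *
to([.516,-.0113,.123],-40)
c=snap('side','side14')
cv2.imwrite('pics/side14z.png',cv2.resize(c['image'][130:280,180:380,::-1],None,fx=3.7,fy=3.7,interpolation=2))
"
```

```text
now 12.65 [0.5497 0.1144 0.1232] psi -63.73 w 0.989 F [-0.18  0.66  0.12] M [0.066 0.023 0.003]
row [-0.4141 -0.001  -0.0005] [ 0.1 97.8 85.9]
```

View pics/side14z.png

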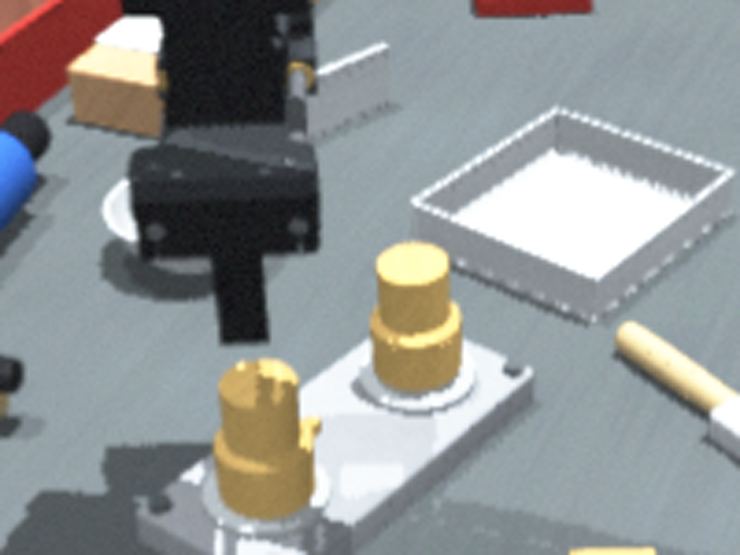

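Emit:
{"name": "carry_out", "arguments": {
  "series": "-0.414 0 0 0 97.8 85.9 0;-0.414 0 0 0 97.8 85.9 0;-0.414 0 0 0 97.8 85.9 0;-0.414 0 0 0 97.8 85.9 0;-0.414 0 0 0 97.8 85.9 0;-0.414 0 0 0 97.8 85.9 0"
}}

```text
clock: 13.3
position: [0.5152, -0.0105, 0.1217]
orientation: [[-0.002, 0.765, -0.644], [0.001, -0.644, -0.765], [-1.0, -0.002, 0.0]]
ft_force: [-1.1, 0.3, -0.5]
gripper_width: 0.999
```

```bash
python3 -c "
from h import *
to([.516,-.0113,.0425],-40)
c=snap('top','top15')
cv2.imwrite('pics/top15z.png',cv2.resize(c['image'][140:260,220:380,::-1],None,fx=4.5,fy=4.5,interpolation=2))
"
```

```text
now 13.3 [ 0.5152 -0.0105  0.1217] psi -40.12 w 0.999 F [-1.09  0.35 -0.52] M [ 0.003 -0.01  -0.029]
row [-0.002   0.0004  0.0018] [79.2  1.3  0. ]
```

View pics/top15z.png

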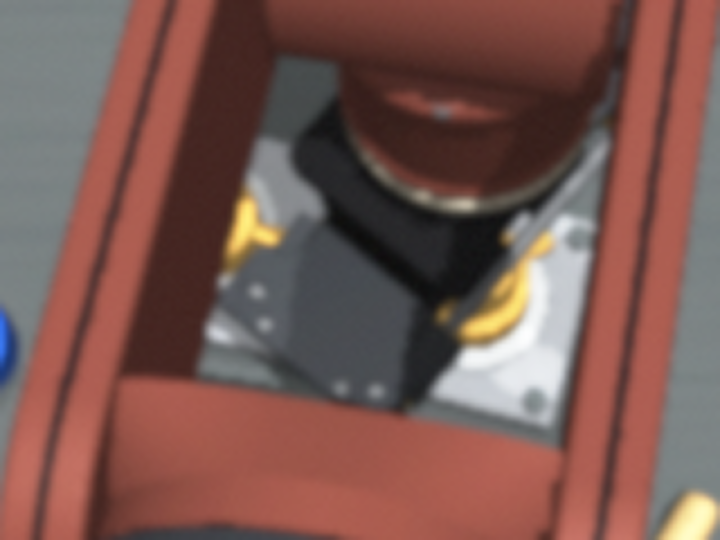

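The left cap's eye, at (278,238) in the zoom, points along gauge −y, so that cap is home. Now I go down on the right cap and grip it.

Emit:
{"name": "carry_out", "arguments": {
  "series": "0 0 0 30 1.3 0 0;0 0 0 60 1.3 0 0;0 0 0 79 1.3 0 0;0 0 0 79 1.3 0 0;0 0 0 79 1.3 0 255;0 0 0 79 1.3 0 255;0 0 0 79 1.3 0 255;0 0 0 79 1.3 0 255;0 0 0 79 1.3 0 255;0 0 0 79 1.3 0 255;0 0 0 79 1.3 0 255;0 0 0 79 1.3 0 255",
  "squeeze": 10
}}

```text
clock: 14.55
position: [0.5164, -0.0121, 0.0439]
orientation: [[-0.001, 0.765, -0.643], [0.0, -0.643, -0.765], [-1.0, -0.001, 0.0]]
ft_force: [-2.4, 1.4, 3.2]
gripper_width: 0.446
```

```bash
python3 -c "
from h import *
to([.516,-.0113,.0465],10)
"
```

```text
now 14.55 [ 0.5164 -0.0121  0.0439] psi -40.05 w 0.446 F [-2.36  1.4   3.2 ] M [0.194 0.422 0.014]
row [-8.735e-01 -1.000e-04  8.000e-04] [-2.6 -0.8 -0.4]
```

Emit:
{"name": "carry_out", "arguments": {
  "series": "-0.105 0 0 -0.9 0 0 255;-0.209 0 0 -1.7 0 0 255;-0.314 0 0 -2.6 0 0 255;-0.419 0 0 -3.4 0 0 255;-0.524 0 0 -3.8 0 0 255;-0.628 0 0 -4 0 0 255;-0.733 0 0 -4 0 0 255;-0.838 0 0 -4 0 0 255;-0.908 0 0 -4 0 0 255;-0.908 0 0 -4 0 0 255"
}}

```text
clock: 15.55
position: [0.5168, -0.0121, 0.0476]
orientation: [[0.0, 0.978, 0.208], [0.0, 0.208, -0.978], [-1.0, 0.0, -0.0]]
ft_force: [0.9, 0.4, -1.2]
gripper_width: 0.449
```

```bash
python3 -c "
from h import *
to([.516,-.0113,.13],10)
c=snap('side','side16')
cv2.imwrite('pics/side16z.png',cv2.resize(c['image'][130:280,180:380,::-1],None,fx=3.7,fy=3.7,interpolation=2))
"
```

```text
now 15.55 [ 0.5168 -0.0121  0.0476] psi 11.98 w 0.449 F [ 0.88  0.44 -1.19] M [ 0.255 -0.276 -0.033]
row [ 0.0346 -0.0004 -0.0003] [-82.4  -0.6  -0.9]
```

View pics/side16z.png

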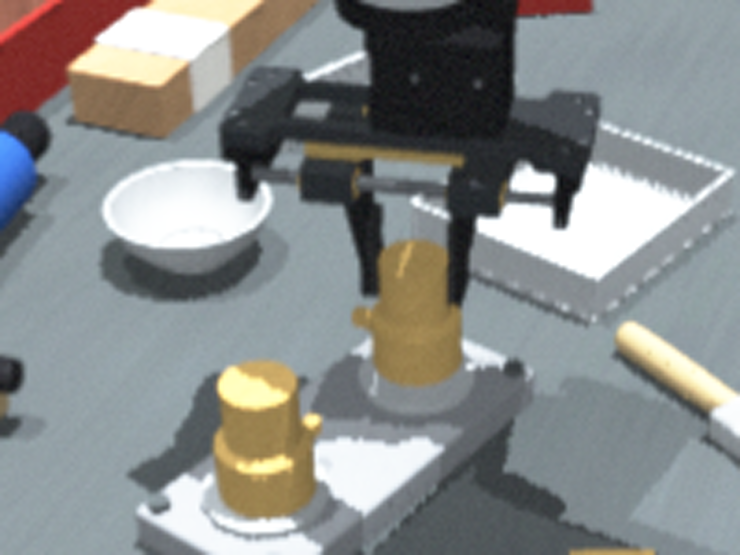

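The right cap's eye is back at (360,317), its starting direction. Lifting straight up.

Emit:
{"name": "carry_out", "arguments": {
  "series": "0 0 0 0 0 0 255;0 0 0 -3 0 0 255;0 0 0 -8 0 0 255;0 0 0 -16 0 0 255;0 0 0 -26 0 0 255;0 0 0 -36 0 0 255;0 0 0 -46 0 0 255;0 0 0 -56 0 0 255;0 0 0 -66 0 0 255;0 0 0 -76 0 0 255;0 0 0 -76 0 0 255",
  "squeeze": 20
}}

```text
clock: 16.7
position: [0.518, -0.0125, 0.1258]
orientation: [[0.003, 0.978, 0.208], [-0.001, 0.208, -0.978], [-1.0, 0.003, 0.001]]
ft_force: [0.3, 0.9, -3.9]
gripper_width: 0.447
```

```bash
python3 -c "
from h import *
to([.4955,-.236,.123],-16)
c=snap('side','side17')
cv2.imwrite('pics/side17z.png',cv2.resize(c['image'][100:280,180:380,::-1],None,fx=3.3,fy=3.3,interpolation=2))
"
```

```text
now 16.7 [ 0.518  -0.0125  0.1258] psi 11.98 w 0.447 F [ 0.33  0.85 -3.87] M [-0.052 -0.116 -0.04 ]
row [ 0.4883  0.0005 -0.0033] [  2.9 -68.4 214. ]
```

View pics/side17z.png

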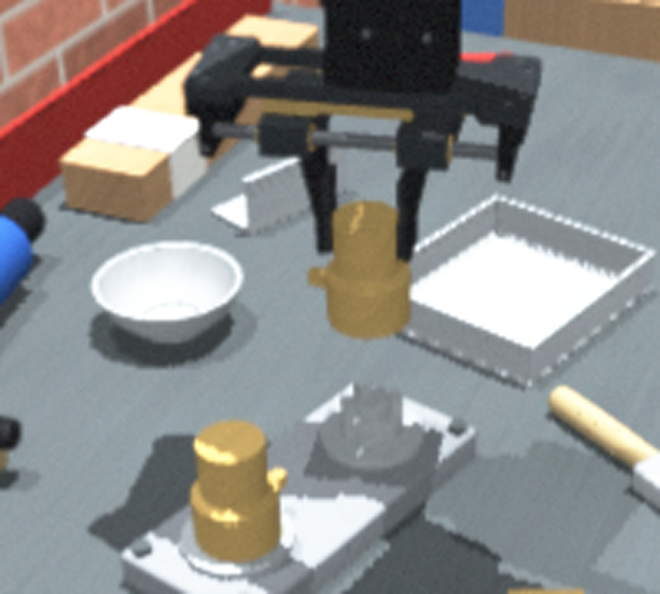

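The cap is held, at −3.9 N, and its eye is at (318,277). Carrying it to the tray now.

Emit:
{"name": "carry_out", "arguments": {
  "series": "0.1 0 0 0 -10 31 255;0.2 0 0 0 -22 70 255;0.3 0 0 0 -35 110 255;0.4 0 0 0 -48 150 255;0.488 0 0 0 -60 188 255;0.488 0 0 0 -68.4 214 255;0.488 0 0 0 -68.4 214 255;0.488 0 0 0 -68.4 214 255"
}}

```text
clock: 17.55
position: [0.4935, -0.2358, 0.1229]
orientation: [[-0.001, 0.961, -0.277], [0.001, -0.277, -0.961], [-1.0, -0.002, -0.001]]
ft_force: [0.1, 0.7, -4.8]
gripper_width: 0.446
```

```bash
python3 -c "
from h import *
to([.4955,-.236,.0135],-16)
"
```

```text
now 17.55 [ 0.4935 -0.2358  0.1229] psi -16.08 w 0.446 F [ 0.1   0.72 -4.84] M [-0.002 -0.069  0.034]
row [-0.0013 -0.001   0.0016] [109.4   2.1  -0.3]
```

Emit:
{"name": "carry_out", "arguments": {
  "series": "0 0 0 25 2 0 255;0 0 0 50 2 0 255;0 0 0 75 2 0 255;0 0 0 92 2 0 255;0 0 0 100 2 0 255;0 0 0 104 2 0 255;0 0 0 104 2 0 255;0 0 0 104 2 0 255"
}}

```text
clock: 18.35
position: [0.497, -0.2366, 0.0208]
orientation: [[0.001, 0.961, -0.275], [-0.001, -0.275, -0.961], [-1.0, 0.002, 0.0]]
ft_force: [0.0, 0.1, -3.8]
gripper_width: 0.444
```

```bash
python3 -c "
from h import *
to([.4955,-.236,.012],-16)
c=snap('side','side18')
cv2.imwrite('pics/side18z.png',cv2.resize(c['image'][80:240,230:430,::-1],None,fx=3.7,fy=3.7,interpolation=2))
"
```

```text
now 18.35 [ 0.497  -0.2366  0.0208] psi -15.97 w 0.444 F [ 0.02  0.08 -3.76] M [-0.066 -0.071 -0.007]
row [ 0.0006  0.0005 -0.0017] [ 8.8 -1.6 -0.1]
```

View pics/side18z.png

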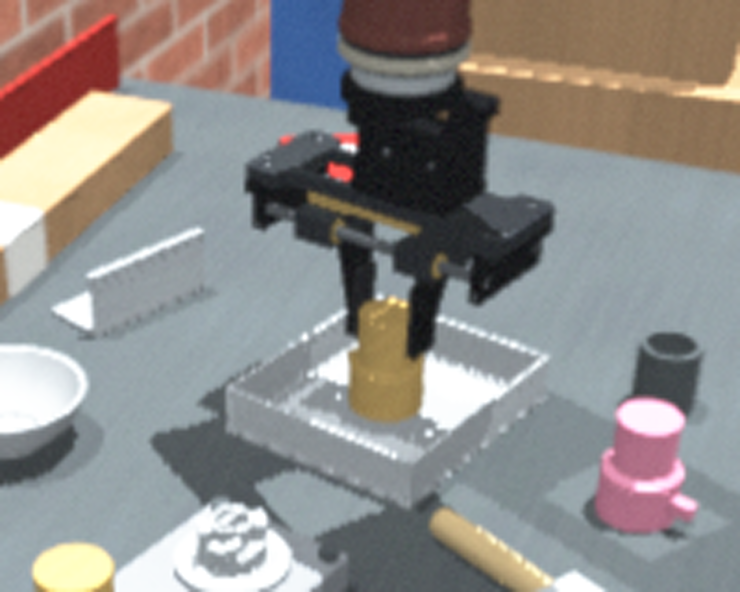

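The cap is upright over the middle of the tray, with its base at (387,410). Lowering the last millimetres.

Emit:
{"name": "carry_out", "arguments": {
  "series": "0 0 0 3 0 0 255;0 0 0 6 0 0 255;0 0 0 7.5 0 0 255;0 0 0 7.5 0 0 255;0 0 0 7.5 0 0 255"
}}

```text
clock: 18.9
position: [0.4962, -0.2366, 0.0126]
orientation: [[0.0, 0.961, -0.275], [-0.0, -0.275, -0.961], [-1.0, 0.0, 0.0]]
ft_force: [-1.6, -1.2, 0.6]
gripper_width: 0.443
```

```bash
python3 -c "
from h import *
to([.4955,-.236,.012],-16)
"
```

```text
now 18.9 [ 0.4962 -0.2366  0.0126] psi -15.99 w 0.443 F [-1.62 -1.2   0.62] M [-0.067  0.24   0.021]
row [ 0.0002  0.0002 -0.0002] [ 0.6 -0.8 -0.4]
```

The force went from −3.8 to +0.6 N, so the cap is resting on the floor. Release and rise.

Emit:
{"name": "carry_out", "arguments": {
  "series": "0 0 0 0.3 0 0 255;0 0 0 0.3 0 0 90;0 0 0 0.3 0 0 60;0 0 0 0.3 0 0 30;0 0 0 0.3 0 0 0;0 0 0 0 0 0 0;0 0 0 -15 0 0 0;0 0 0 -50 0 0 0;0 0 0 -95 0 0 0;0 0 0 -130 0 0 0;0 0 0 -130 0 0 0"
}}

```text
clock: 20.0
position: [0.5, -0.2388, 0.1502]
orientation: [[0.01, 0.961, -0.275], [-0.007, -0.275, -0.961], [-1.0, 0.012, 0.004]]
ft_force: [1.5, -0.2, 0.7]
gripper_width: 1.001
```

Emit:
{"name": "carry_out", "arguments": {
  "series": "0 0 0 0 -50 50 0;0 0 0 0 -90 90 0;0 0 0 0 -130 130 0;0 0 0 0 -160 160 0;0 0 0 0 -160 160 0;0 0 0 0 -160 160 0"
}}

```text
clock: 20.6
position: [0.2956, -0.3474, 0.1425]
orientation: [[-0.001, 0.96, -0.28], [-0.001, -0.28, -0.96], [-1.0, -0.0, 0.001]]
ft_force: [1.8, 0.7, 0.7]
gripper_width: 0.999
```

```bash
python3 -c "
from h import *
print(r.get_state()['clock'],r.get_state()['position'])
c=snap('side','side19');c=snap('top','top19')
cv2.imwrite('pics/top19z.png',cv2.resize(c['image'][140:270,230:500,::-1],None,fx=2.9,fy=2.9,interpolation=2))
"
```

```text
20.6 [ 0.29561528 -0.34740922  0.14251244]
```

View pics/side19.png

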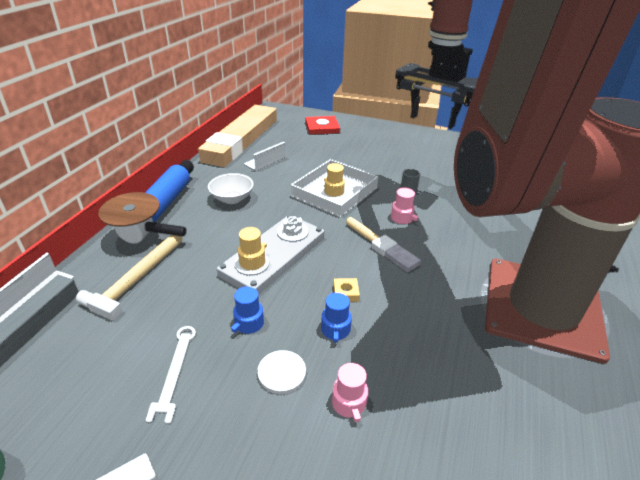

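View pics/top19z.png

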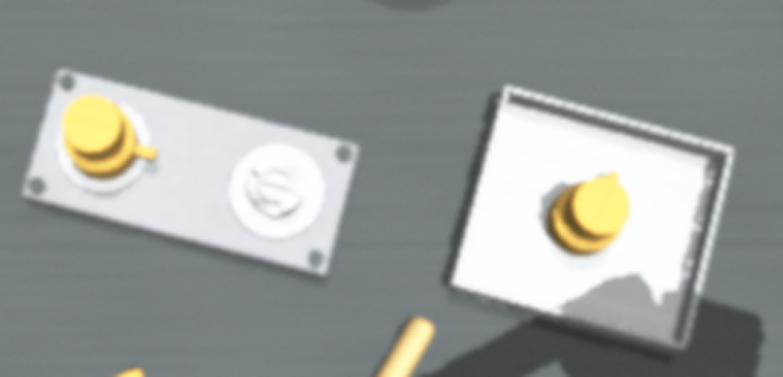

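The left cap's eye, at (157,154), points along the gauge's length. The other cap stands upright in the tray with its eye at (614,175). A quick numeric check of the eye angle and cap height comes next.

```bash
python3 -c "
from h import *
t,s=load('top19'),load('side19')
f=lambda a:(np.array(a,float)+.5)/2.9-.5+[230,140]
for z in(.05,.06):
    d=onz(t,f((157,154)),z)[0][:2]-[.5495,.1143]; print(z,d.round(4),'deg from gauge +x',np.degrees(np.arctan2(d[1],d[0]))+15)
print('pred top centre px side, home/bound', proj(s,[[.5495,.1143,.1],[.5495,.1143,.105]]), 'top', (proj(t,[[.5495,.1143,.1],[.5495,.1143,.105]])-[230,140])*2.9)
cv2.imwrite('pics/side19z.png',cv2.resize(s['image'][150:300,200:400,::-1],None,fx=3.7,fy=3.7,interpolation=2))
"
```

```text
0.05 [-0.0105 -0.0406] deg from gauge +x -89.55115982862546
0.06 [-0.0128 -0.0415] deg from gauge +x -92.19004981996436
pred top centre px side, home/bound [[249.42819014 233.03513616]
 [249.23112828 230.88813881]] top [[ 89.37072972 121.50692053]
 [ 88.31925051 119.65272837]]
```

View pics/side19z.png

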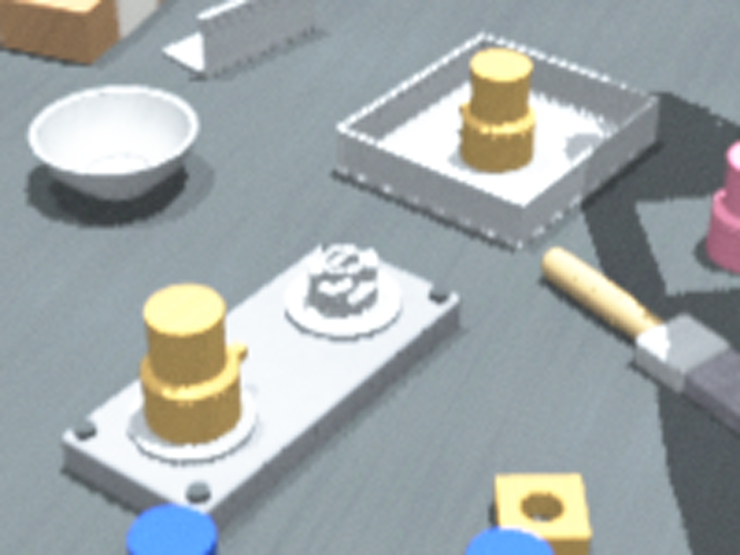

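The eye sits at about −90° from gauge +x, which is fully home, with the rim on the seat. The other cap stands upright in the tray. I'll let the arm settle, then hand in.

Emit:
{"name": "carry_out", "arguments": {
  "series": "0 0 0 0 0 0 0;0 0 0 0 0 0 0;0 0 0 0 0 0 0"
}}

```text
clock: 21.0
position: [0.299, -0.3455, 0.1422]
orientation: [[-0.0, 0.962, -0.274], [0.0, -0.274, -0.962], [-1.0, -0.0, -0.0]]
ft_force: [-0.4, 0.9, 0.6]
gripper_width: 0.999
```

```bash
python3 -c "
from h import *
print(r.hand_in(), r.get_state()['clock'])"
```

```text
the job is handed in; nothing more can be done
the job is handed in; nothing more can be done
```

I turned both caps clockwise to their stops and handed the job in at about 21 s. The cap on the gauge's left stub (+y, seen from the robot) went fully home and stays there. The one on the right stub (−y) bound at about 45° by its eye while the gripper turned 62° and slipped. I unscrewed it, lifted it off and stood it upright in the tray.

- **Last checks:** the home cap's eye measured about 90–92° clockwise from gauge +x, with its rim on the seat. The other cap stands upright near the middle of the tray, and the gripper is open and well clear.
- **Disagreement:** the cameras showed the fingertips about 30 mm above the reported TCP height. I set grip heights from the pictures, and the measured openings (about 39 mm) confirmed I was gripping the 40 mm boss.

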